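Balance a tile fragment against brass weights

ROBOT

A 6-joint arm with a two-finger parallel gripper is mounted at the origin on the work surface; the furniture and walls round the work are solid. World frame = base frame: x ahead of the robot, y to its left, z up, the work surface at z = 0. Lengths are in m, angles in rad, forces in N, time in s.
With the tool pointing down it reaches from about 0.375 to 0.975 m from the base axis. Payload 3.8 kg.
Tool frame: the origin (TCP) lies midway between the tips of the shut fingers; the grasp point (between the pads) lies 19 mm behind it; z points along the fingers, y is the direction in which the jaws open and shut (so a half turn about z gives the same grasp; the last joint's range is limited). The gripper opens to 85 mm and grips with 20 to 120 N. Pads are 22 mm wide; open, the fingers measure 114 mm over their backs; the gripper's body (76 mm by 85 mm) begins 54 mm behind the grasp point. The pads swing forward as they close: fully open they stand 13 mm farther back than shut.
Start: joints at [-0.037, 0.264, 1.604, -0, 1.274, -0.037], TCP at [0.675, -0, 0.231] pointing down, gripper open.
Joint ranges: [-2.63, 2.63], [-0.94, 2.18], [0.31, 2.57], [-1.31, 4.45], [0, 2.66], [-2.55, 2.55]. Speed limits (rad/s): [2.57, 2.57, 3.14, 3.14, 3.14, 3.14].

INTERFACE

Orientations are given as a rotation vector (axis times angle).
In Python, from workcell import bot gives the robot as it stands. The module is installed in compiled form; this text tells all that it offers.
- The arm moves only by the tool play_rows, never from a script. Its argument "series" is a list of rows, each an object with "translation": the shift along the tool's x, y, z in m, a list of three; "spin": the turn about the tool's z in units of 5 degrees (1.0 is 5 degrees). In form: [{"translation": [dx, dy, dz], "spin": spin}, ...]. A call has 1 to 5 rows; each row shifts and turns the commanded pose from where the row before left it, along the tool's axes as they then stand; what a row does not reach is not made up. A row lasts 1/10 s, in which the tool goes at most 50 mm and 8.59 degrees, less where a joint would pass 70% of its speed; a pose out of reach is approached as far as the arm can. A call is refused whole if a number of a shift passes 0.05 or a number of a turn 1, either way. A call with a gripper value outside its range is refused whole. "jaw" is the gripper's target within -1 to 1 (fully open at 1, half-way at 0, shut at -1), set as the call begins (left out, the last holds). The fingers move at their own pace and stop on an object; "force" is the grip in N (left out, the last holds). Time passes only in rows, so rows that do not move let the fingers close. It gives the time, the measured TCP pose, the force and the opening at its end, in the units of the state.
- bot.read_state(): the state, without advancing time (a new reading comes with each control period).
- bot.read_camera(name): name is "scene" or "side" or "wrist"; returns the picture (480x640x3 uint8, blue, green, red); there is no depth.
- bot.get_calibration(name): a dict with "fov_y" (degrees; the focal length in pixels is half the picture's height over the tangent of half this angle, whatever the lens; pixels are square), "cx", "cy" (the principal point, pixels), "R" (3x3) and "t" (3): a world point X has camera coordinates R X + t. Camera axes: x right, y down, z forward; pixel columns grow to the right and rows downward; lengths in m; the calibration is good to about 2 mm. A picture is of the moment at which its call begins: read the wrist's pose just before it. get_calibration takes no time and is no camera call; for the wrist camera it gives the pose at the moment of the call.
- bot.finish_job(): hands the job in, once; it reports no verdict.
The state is a dict: "time": time; "q": joint angles; "joint_vel": joint speeds; "joint_torque": joint torques, N m; "tool_pos": TCP position; "tcp_rot": TCP orientation; "wrist_force": force on the tool from outside, world axes, zero at the start; "torque": the same for the moment, N m; "width": opening from 0.0 (shut) to 1.0 (fully open).
Only numpy, scipy, OpenCV 4.12 (cv2) and the standard library are available. Lean on these libraries where they do the work, as an engineer would, in place of code of your own. Each camera call takes 0.05 s, during which the arm holds its last target. There are 200 camera calls.

TASK

The bench balance is dead, so weigh the roof-tile fragment on the beam balance beside it. First press the empty round pan gently down with a fingertip until the tile lifts and the beam is held about level, to feel how heavy it is; then stand on that pan the brass weights that bring the beam to rest level, pointer within the green band. Leave the tile and the other things alone, never overload the round pan so that it sinks right down onto its stop, and leave the unused weights standing on their board.

Things in the scene. Friction and masses are not known exactly. Their poses are not given: they have to be found in the camera images.
- beam (a joint): beam angle in rad: 0 level, negative = tile side down, positive = round pan down; stops at -0.1 (start) and +0.1; green band -0.05 to +0.05. A weak spring (1.73 N m/rad) returns it to level; damped, settles in about 1 s; equal arms of 110 mm. At rest between the stops, mass on the round pan (or finger force / 9.81) minus the tile's mass = 16 g per 0.01 rad
- beam_balance: grey table balance, fixed to the table, base 110x300x38 mm on 6 mm feet; origin under its centre, its y axis runs along the beam from the round pan (-y) to the tile's pan (+y), z up. In the middle a dial plate with the pointer rises to 138 mm
- weight_pan_top (a point): centre of the upper face of the round flat steel weight pan (120 mm across, no rim, 6 mm thick), which stays horizontal and goes straight up and down; 94 mm above the table when the beam is level, 11 mm higher at the start, 11 mm lower on its lower stop; axes as beam_balance
- weight_pan: the same round pan with its stem; origin on its axis, 4 mm below the upper face; at y = -110 mm of beam_balance
- load_pan: square steel pan 115x115 mm that carries the tile; origin on its axis 4 mm below its upper face, at y = +110 mm of beam_balance
- tile_fragment: brown-red flanged roof-tile fragment, 97x96x49 mm, origin at the centre of its underside, lying on the square pan; its mass is unknown, between 250 and 640 g, and differs each time
- weight_board: wooden board 60x250x12 mm, fixed to the table, on which the three weights stand in a row along its y axis, 75 mm apart; origin at the centre of its underside
- weight_small: brass weight of 100 g: upright cylinder 26 mm across and 22 mm high with a small 16 mm knob on a neck above it (36 mm in all); origin at the centre of its underside, z up. Stands on weight_board at the start, in any of the three places
- weight_medium: brass weight of 200 g: upright cylinder 32 mm across and 29 mm high with a small 16 mm knob on a neck above it (43 mm in all); origin at the centre of its underside, z up. Stands on weight_board at the start, in any of the three places
- weight_large: brass weight of 400 g: upright cylinder 40 mm across and 37 mm high with a small 16 mm knob on a neck above it (51 mm in all); origin at the centre of its underside, z up. Stands on weight_board at the start, in any of the three places
- neck_a: bottle-neck sherd, yellow glaze, 48x48x33 mm; bystander, origin at the centre of its underside
- neck_b: bottle-neck sherd, yellow glaze, 37x38x50 mm; bystander, origin at the centre of its underside
- sherd_orange: orange-brown sherd, 52x40x12 mm; bystander, origin at the centre of its underside
- sherd_grey: grey sherd, 68x74x16 mm; bystander, origin at the centre of its underside
- tape: yellow tape measure, 60x70x36 mm; bystander, origin at the centre of its underside
- jar: clear sample jar with orange cap, 45x45x64 mm; bystander, origin at the centre of its underside
- sherd_black: black sherd, 58x40x15 mm; bystander, origin at the centre of its underside
Things that resemble listed ones, but are neither listed nor needed, are in the scene too. What is shaped like the weight_small but pink or turquoise is not meant.

How it is judged:
On the way:
1. the empty round pan is pressed down by the fingers until the tile has lifted more than halfway to level (beam above -0.05), held 0.2 s (value of joint beam above -0.05 rad and contact force between the fingers and weight_pan above 0.5 N and horizontal distance between each of weight_small, weight_medium, weight_large and weight_pan_top above 0.07 m), for 0.2 s.
At the end, for the whole second after the job is handed in: beam at rest within 0.05 rad of level; at least one weight on the round pan; every weight upright, either on the round pan (its axis within 55 mm of the pan's) or on the board or the table close by it (within 140 mm of the board's centre); the tile still lies on its pan (value of joint beam between -0.05 and 0.05 rad and velocity of joint beam between -0.05 and 0.05 rad/s and ((horizontal distance between weight_small and weight_pan_top below 0.055 m and z of weight_small in the frame of weight_pan_top between -0.004 and 0.006 m) or (horizontal distance between weight_small and weight_board below 0.14 m and height (world z) of weight_small between -0.004 and 0.02 m)) and angle between each of weight_small, weight_medium, weight_large's own z axis and vertical below 0.12 rad and linear speed of each of weight_small, weight_medium, weight_large below 0.02 m/s and ((horizontal distance between weight_medium and weight_pan_top below 0.055 m and z of weight_medium in the frame of weight_pan_top between -0.004 and 0.006 m) or (horizontal distance between weight_medium and weight_board below 0.14 m and height (world z) of weight_medium between -0.004 and 0.02 m)) and ((horizontal distance between weight_large and weight_pan_top below 0.055 m and z of weight_large in the frame of weight_pan_top between -0.004 and 0.006 m) or (horizontal distance between weight_large and weight_board below 0.14 m and height (world z) of weight_large between -0.004 and 0.02 m)) and ((horizontal distance between weight_small and weight_pan_top below 0.055 m and z of weight_small in the frame of weight_pan_top between -0.004 and 0.006 m) or (horizontal distance between weight_medium and weight_pan_top below 0.055 m and z of weight_medium in the frame of weight_pan_top between -0.004 and 0.006 m) or (horizontal distance between weight_large and weight_pan_top below 0.055 m and z of weight_large in the frame of weight_pan_top between -0.004 and 0.006 m)) and contact force between tile_fragment and load_pan above 1 N); the robot touches nothing.
It fails at once if the round pan is pressed by the fingers with more than 18 N (contact force between the fingers and weight_pan above 18 N).
It fails at once if the round pan is overloaded: it lies on its lower stop (beam above 0.097) after the hand has gone 100 mm away from it (value of joint beam above 0.097 rad and distance between the grasp point and weight_pan_top above 0.1 m).
It fails at once if the tile is touched by the robot (contact force between any of the fingers, the arm and tile_fragment above 0.5 N).
It fails at once if the tile is shifted more than about 30 mm on its pan or falls off (distance of tile_fragment from where it was at the start of the episode above 0.035 m).
It fails at once if a bystander is moved more than 30 mm (distance of any of neck_a, neck_b, sherd_orange, sherd_grey, tape, jar, sherd_black from where it was at the start of the episode above 0.03 m).
It also fails if it takes over 72 s, if anything falls off the work surface, if the arm or the gripper's body presses on something with over 40 N, if the wrist force passes 120 N, or if a joint passes its speed limit or range.

## Working session

There is one attempt and no reset: what is moved stays moved. The work goes in short steps, Python scripts to look and compute and a tool call to move; the robot and the scene stay as the last step left them, time stands still between calls to the robot, and variables do not carry over. Pictures are saved under pics/ and viewed, about 8 in all and at most 12, crops included, and the job is handed in when it is done.

Besides the shell and the picture viewer there is one more tool, called after "Request:" as a command line: name --argument value ..., lists and objects as JSON in quotes. play_rows: Moves the arm, as the interface text tells. Its arguments: {"type":"object","properties":{"series":{"type":"array","items":{"type":"object","properties":{"translation":{"type":"array","items":{"type":"number"}},"spin":{"type":"number"}}}},"jaw":{"type":"number"},"force":{"type":"number"}},"required":["series"]}

```bash
mkdir -p pics
cat > h.py <<'E'
import cv2, numpy as np
from workcell import bot
def shot(n,f):
    c=bot.get_calibration(n); im=bot.read_camera(n); cv2.imwrite(f'pics/{f}.png',im); return im,c
def ray(c,u,v,z):
    f=240/np.tan(np.radians(c['fov_y'])/2); R=np.array(c['R']);t=np.array(c['t'])
    d=R.T@np.array([(u-c['cx'])/f,(v-c['cy'])/f,1]); o=-R.T@t
    return o+d*(z-o[2])/d[2]
def proj(c,X):
    f=240/np.tan(np.radians(c['fov_y'])/2); p=np.array(c['R'])@np.array(X)+np.array(c['t'])
    return p[0]/p[2]*f+c['cx'],p[1]/p[2]*f+c['cy']
E
python3 - <<'E'
from h import *
for n in ('scene','side','wrist'):
    im,c=shot(n,n+'0'); print(n,c['fov_y'],c['cx'],c['cy'],np.round(-np.array(c['R']).T@np.array(c['t']),3))
print(bot.read_state())
E
```

```text
scene 46.951201363126046 317.60376923931733 235.42148995425822 [ 0.153 -0.513  0.735]
side 48.77617636816436 321.81479207498046 228.28241889803635 [0.295 0.786 0.707]
wrist 60.82847944352171 321.70427902611794 236.7287718611612 [0.676 0.066 0.372]
{'time': 0.15, 'q': array([-3.69068841e-02,  2.64574111e-01,  1.60507760e+00, -1.29462397e-05,
        1.27369108e+00, -3.69120603e-02]), 'joint_vel': array([ 0.00086865, -0.00153416, -0.00319485, -0.00159238, -0.00032062,
        0.00232276]), 'joint_torque': array([-4.44535381e-04, -5.15905774e+01, -3.67958951e+01, -2.06692371e-04,
        8.09489022e-03,  2.50629785e-05]), 'tool_pos': array([6.74428708e-01, 1.02910638e-05, 2.30242718e-01]), 'tcp_rot': array([-2.22053029e+00, -2.22055022e+00,  1.88434347e-03]), 'wrist_force': array([ 0.52115305, -0.44241239, -0.04986259]), 'torque': array([ 0.0479271 ,  0.05636957, -0.02995401]), 'width': 0.9992209913954287}
```

View pics/scene0.png

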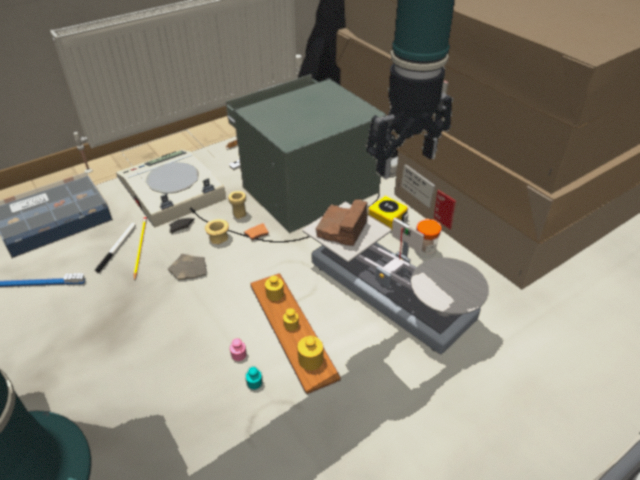

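View pics/side0.png

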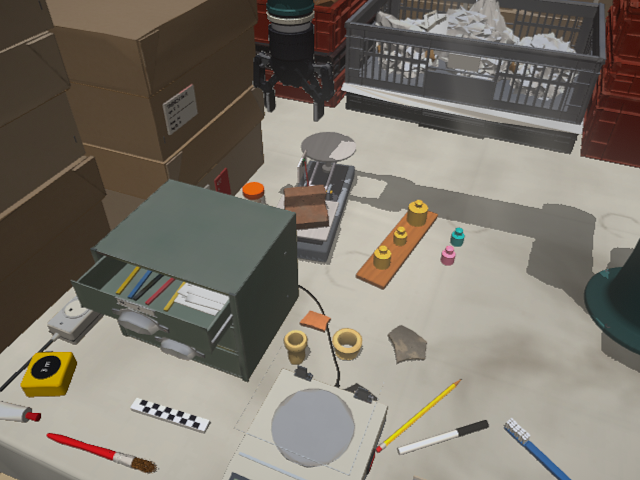

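The scene shows medium, small and large weights on the board at about (275,287), (291,317) and (311,350), and the round pan at about (450,285). In the side view they are at (383,257), (401,235) and (418,210), with the pan at (329,147).

Run:
```python
from h import *
for n in ('scene','side'):
    im=cv2.imread(f'pics/{n}0.png'); c=bot.get_calibration(n)
    hsv=cv2.cvtColor(im,cv2.COLOR_BGR2HSV); m=cv2.inRange(hsv,(20,140,90),(34,255,255))
    k,l,s,ce=cv2.connectedComponentsWithStats(m)
    for i in range(1,k):
        if s[i,4]>60: print(n,s[i],np.round(ce[i]), 'z.03',np.round(ray(c,*ce[i],.03),3))
    P={'scene':[(411,285),(488,288),(450,259),(450,312)],'side':[(301,147),(357,147),(329,133),(329,160)]}[n]
    print('pan',[np.round(ray(c,*p,.105),3) for p in P])
    B={'scene':[(252,284),(277,275),(339,376),(310,389)],'side':[(357,272),(386,286),(437,213),(412,206)]}[n]
    print('board',[np.round(ray(c,*p,.012),3) for p in B])
    T={'scene':[(341,222)],'side':[(305,205)]}[n]
    print('tile',[np.round(ray(c,*p,.12),3) for p in T])
```

```text
scene [369 196  38  32 556] [386. 211.] z.03 [0.761 0.126 0.03 ]
scene [134 222  12  51 133] [139. 248.] z.03 [0.311 0.312 0.03 ]
scene [265 276  18  24 345] [274. 287.] z.03 [0.465 0.078 0.03 ]
scene [283 308  15  22 253] [290. 319.] z.03 [0.45  0.002 0.03 ]
scene [297 336  26  34 694] [310. 352.] z.03 [ 0.439 -0.072  0.03 ]
pan [array([ 0.609, -0.105,  0.105]), array([ 0.702, -0.178,  0.105]), array([ 0.7  , -0.098,  0.105]), array([ 0.619, -0.179,  0.105])]
board [array([0.445, 0.123, 0.012]), array([0.494, 0.116, 0.012]), array([ 0.457, -0.124,  0.012]), array([ 0.408, -0.117,  0.012])]
tile [array([0.601, 0.067, 0.12 ])]
side [409 200  19  13 174] [418. 207.] z.03 [ 0.442 -0.097  0.03 ]
side [394 227  13  11  91] [400. 233.] z.03 [ 0.453 -0.003  0.03 ]
side [374 246  17  13 146] [382. 253.] z.03 [0.468 0.066 0.03 ]
side [116 266  24  28 120] [128. 280.] z.03 [0.864 0.308 0.03 ]
side [164 292  14  19  72] [170. 302.] z.03 [0.763 0.323 0.03 ]
side [  21  352   53   45 1251] [ 46. 376.] z.03 [0.847 0.518 0.03 ]
side [384 383  72  63 423] [419. 414.] z.03 [0.32  0.365 0.03 ]
pan [array([ 0.712, -0.107,  0.105]), array([ 0.6  , -0.154,  0.105]), array([ 0.678, -0.186,  0.105]), array([ 0.637, -0.083,  0.105])]
board [array([0.5  , 0.115, 0.012]), array([0.44 , 0.129, 0.012]), array([ 0.403, -0.116,  0.012]), array([ 0.458, -0.119,  0.012])]
tile [array([0.613, 0.094, 0.12 ])]
```

View pics/wrist0.png

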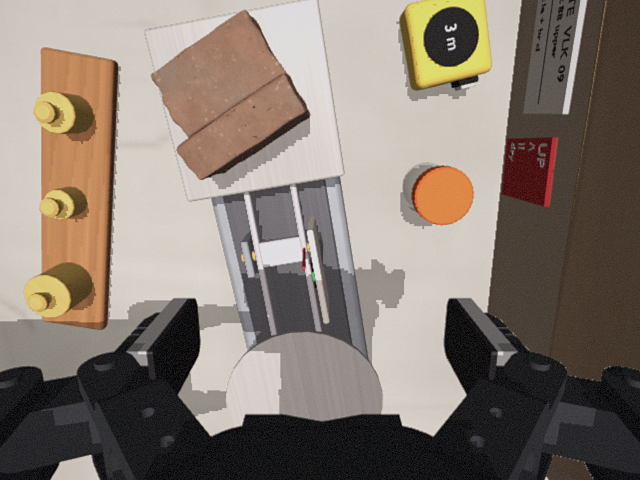

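Pan centre is about (0.656,-0.137). Tool x is world +y, tool y is world +x and tool z points down. I'll close the jaws and move over the pan.

Request:
play_rows --series '[{"translation": [-0.03, -0.004, 0], "spin": 0}, {"translation": [-0.04, -0.005, 0.01], "spin": 0}, {"translation": [-0.04, -0.005, 0.03], "spin": 0}, {"translation": [-0.027, -0.004, 0.03], "spin": 0}, {"translation": [0, 0, 0.02], "spin": 0}]' --jaw -1 --force 40

```text
time: 0.65
tool_pos: [0.6549, -0.1404, 0.1386]
tcp_rot: [-2.224, -2.216, 0.004]
wrist_force: [-0.4, 0.9, -0.2]
width: 0.144
```

Request:
play_rows --series '[{"translation": [0, 0, 0], "spin": 0}, {"translation": [0, 0, 0], "spin": 0}, {"translation": [0, 0, 0], "spin": 0}]'

```text
time: 0.95
tool_pos: [0.6583, -0.1364, 0.1432]
tcp_rot: [2.219, 2.221, 0.002]
wrist_force: [-0.2, -1.0, 0.6]
width: 0.0
```

Run:
```python
from h import *
F=[]
for i in range(4):
    im=bot.read_camera('side'); s=bot.read_state(); F.append(s['wrist_force'])
print(np.round(F,2),s['tool_pos'],s['width'],s['time']); cv2.imwrite('pics/side1.png',im)
```

```text
[[ 0.08  0.47 -0.09]
 [-0.89 -0.27 -0.97]
 [ 0.73  0.38  1.39]
 [-0.07  0.91  0.59]] [ 0.65809393 -0.13635021  0.14310367] 0.001595021625091777 1.15
```

Request:
play_rows --series '[{"translation": [0, 0, 0.015], "spin": 0}, {"translation": [0, 0, 0.013], "spin": 0}, {"translation": [0, 0, 0.008], "spin": 0}, {"translation": [0, 0, 0.006], "spin": 0}, {"translation": [0, 0, 0.005], "spin": 0}]'

```text
time: 1.65
tool_pos: [0.6558, -0.1364, 0.0937]
tcp_rot: [-2.219, -2.219, 0.002]
wrist_force: [-4.1, 1.8, 7.2]
width: 0.0
```

Request:
play_rows --series '[{"translation": [0, 0, 0], "spin": 0}, {"translation": [0, 0, 0], "spin": 0}, {"translation": [0, 0, 0], "spin": 0}, {"translation": [0, 0, 0], "spin": 0}, {"translation": [0, 0, 0], "spin": 0}]'

```text
time: 2.15
tool_pos: [0.656, -0.1364, 0.0943]
tcp_rot: [-2.22, -2.22, 0.002]
wrist_force: [-3.4, 0.8, 5.8]
width: -0.003
```

Run:
```python
from h import *
F=[];Z=[];T=[]
for i in range(24):
    im=bot.read_camera('scene'); s=bot.read_state(); F.append(s['wrist_force']);Z.append(s['tool_pos']);T.append(s['torque'])
print(np.mean(F,0),np.std(F,0),np.mean(Z,0),np.std(Z,0),s['time']); cv2.imwrite('pics/scene2.png',im[180:380,280:520].repeat(3,0).repeat(3,1))
```

```text
[-3.85001497  1.58488893  5.97445407] [0.45960703 0.49655408 0.44524879] [ 0.65593201 -0.13641512  0.09432071] [1.20657803e-05 1.21876871e-05 1.58360113e-05] 3.35
```

View pics/scene2.png

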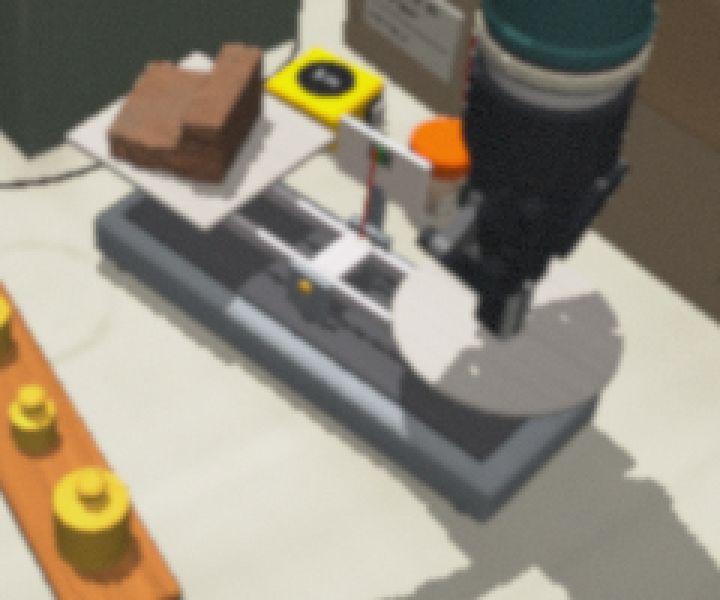

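The image shows the beam level under the fingertip (pan z about 0.094), with force of about 6.0 N, so the tile is roughly 600 g and the weights should be 400 + 200 g. I'll lift, take a tare, then go over the board.

Request:
play_rows --series '[{"translation": [0, 0, -0.01], "spin": 0}, {"translation": [0, 0, -0.02], "spin": 0}, {"translation": [0, 0, -0.03], "spin": 0}, {"translation": [0, 0, -0.03], "spin": 0}, {"translation": [0, 0, 0], "spin": 0}]'

```text
time: 3.85
tool_pos: [0.6606, -0.1378, 0.1905]
tcp_rot: [2.215, 2.215, 0.008]
wrist_force: [0.3, 0.2, 2.1]
width: 0.002
```

Run:
```python
from h import *
F=[]
for i in range(20):
    im=bot.read_camera('scene'); s=bot.read_state(); F.append(s['wrist_force'])
print(np.mean(F,0),s['tool_pos'],s['time'])
```

```text
[-0.1056995  -0.14926928 -0.06783057] [ 0.6570755  -0.13681573  0.18453707] 4.85
```

Request:
play_rows --series '[{"translation": [0.01, -0.025, 0], "spin": 0}, {"translation": [0.01, -0.045, 0], "spin": 0}, {"translation": [0.01, -0.05, 0], "spin": 0}, {"translation": [0.014, -0.05, 0], "spin": 0}, {"translation": [0.012, -0.03, 0], "spin": 0}]' --jaw 1

```text
time: 5.35
tool_pos: [0.4565, -0.0809, 0.1838]
tcp_rot: [-2.221, -2.22, 0.002]
wrist_force: [0.3, 0.5, 0.9]
width: 0.847
```

Request:
play_rows --series '[{"translation": [0.006, -0.014, 0], "spin": 0}, {"translation": [0, 0, 0], "spin": 0}, {"translation": [0, 0, 0], "spin": 0}]'

```text
time: 5.65
tool_pos: [0.4465, -0.0757, 0.1851]
tcp_rot: [2.22, 2.22, 0.002]
wrist_force: [0.3, 1.0, -0.6]
width: 1.002
```

Run:
```python
from h import *
im,c=shot('wrist','wrist3'); print(bot.read_state()['tool_pos'],bot.read_state()['time'])
hsv=cv2.cvtColor(im,cv2.COLOR_BGR2HSV); m=cv2.inRange(hsv,(20,120,70),(34,255,255))
k,l,s,ce=cv2.connectedComponentsWithStats(m)
for i in range(1,k):
    if s[i,4]>200: print(s[i],np.round(ce[i]))
```

```text
[ 0.44695226 -0.07581695  0.18506831] 5.7
[311  89  36  38 565] [330. 110.]
[ 282  193   56   56 1309] [310. 228.]
```

View pics/wrist3.png

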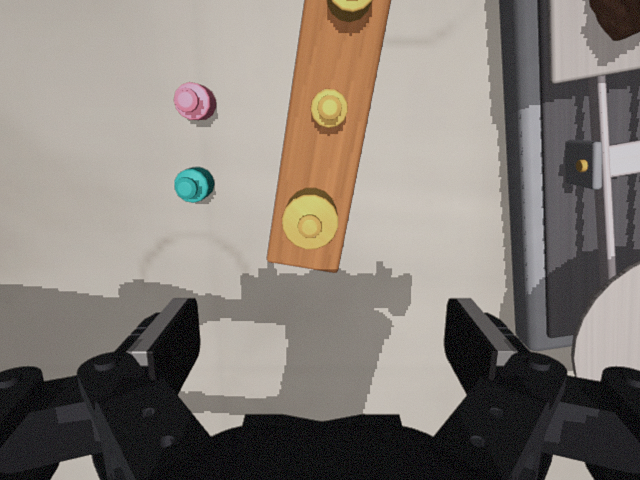

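The small weight is at (330,107), the large at (310,221) with its knob at (310,228), and the medium is at the top edge. Tared force is 6.04 N, so about 0.62 kg; 400 + 200 g would put the beam near -0.012.

Run:
```python
from h import *
c=bot.get_calibration('wrist')
for n,p,z in (('L body',(310,221),.049),('L knob',(310,228),.063),('S knob',(330,107),.048),('board far corners',(268,262),.012),('',(339,271),.012)): print(n,np.round(ray(c,*p,z),4))
s=cv2.imread('pics/scene0.png')
for n in ('scene','side'):
    c=bot.get_calibration(n); print(n,[np.round(proj(c,X)) for X in ((.44,-.074,.063),(.462,.074,.055))])
```

```text
L body [ 0.4399 -0.0734  0.049 ]
L knob [ 0.4403 -0.075   0.063 ]
S knob [0.4536 0.0025 0.048 ]
board far corners [ 0.4045 -0.116   0.012 ]
 [ 0.4623 -0.1238  0.012 ]
scene [array([311., 339.]), array([273., 279.])]
side [array([418., 201.]), array([385., 246.])]
```

Request:
play_rows --series '[{"translation": [0.002, -0.007, 0.03], "spin": 0}, {"translation": [0, 0, 0.045], "spin": 0}, {"translation": [0, 0, 0.045], "spin": 0}, {"translation": [0, 0, 0.03], "spin": 0}, {"translation": [0, 0, 0.013], "spin": 0}]'

```text
time: 6.2
tool_pos: [0.4371, -0.0733, 0.0182]
tcp_rot: [-2.218, -2.218, 0.005]
wrist_force: [-0.2, 0.7, -0.8]
width: 1.001
```

Request:
play_rows --series '[{"translation": [0, 0, 0], "spin": 0}, {"translation": [0, 0, 0], "spin": 0}]'

```text
time: 6.4
tool_pos: [0.4405, -0.0739, 0.0224]
tcp_rot: [2.221, 2.22, 0.001]
wrist_force: [-0.1, 0.3, 1.3]
width: 1.0
```

Request:
play_rows --series '[{"translation": [0, 0, 0], "spin": 0}, {"translation": [0, 0, 0], "spin": 0}, {"translation": [0, 0, 0], "spin": 0}, {"translation": [0, 0, 0], "spin": 0}, {"translation": [0, 0, 0], "spin": 0}]' --jaw -1 --force 40

```text
time: 6.9
tool_pos: [0.4397, -0.0737, 0.0227]
tcp_rot: [2.22, 2.22, 0.002]
wrist_force: [-0.3, 1.2, 5.9]
width: 0.452
```

Request:
play_rows --series '[{"translation": [0, 0, -0.01], "spin": 0}, {"translation": [0, 0, -0.025], "spin": 0}, {"translation": [0, 0, -0.04], "spin": 0}, {"translation": [0, 0, -0.04], "spin": 0}, {"translation": [0, 0, -0.025], "spin": 0}]'

```text
time: 7.4
tool_pos: [0.4395, -0.0736, 0.1645]
tcp_rot: [2.22, 2.22, 0.003]
wrist_force: [1.4, -0.6, -4.4]
width: 0.448
```

Request:
play_rows --series '[{"translation": [-0.01, 0.025, 0], "spin": 0}, {"translation": [-0.018, 0.043, 0], "spin": 0}, {"translation": [-0.02, 0.048, 0], "spin": 0}, {"translation": [-0.02, 0.045, 0], "spin": 0}, {"translation": [-0.015, 0.035, 0], "spin": 0}]'

```text
time: 7.9
tool_pos: [0.6346, -0.1567, 0.161]
tcp_rot: [-2.222, -2.221, 0.0]
wrist_force: [-0.5, 0.9, -3.5]
width: 0.451
```

Request:
play_rows --series '[{"translation": [-0.008, 0.02, 0], "spin": 0}, {"translation": [0, 0, 0], "spin": 0}, {"translation": [0, 0, 0], "spin": 0}, {"translation": [0, 0, 0], "spin": 0}]'

```text
time: 8.3
tool_pos: [0.6514, -0.1632, 0.1607]
tcp_rot: [-2.22, -2.22, 0.002]
wrist_force: [-0.4, 0.2, -4.3]
width: 0.449
```

Run:
```python
from h import *
im,c=shot('scene','scene4'); st=bot.read_state(); print(st['tool_pos'],st['time'],st['wrist_force'])
cv2.imwrite('pics/scene4c.png',cv2.resize(im[120:400,240:520],None,fx=2,fy=2))
```

```text
[ 0.65155608 -0.16312807  0.16100281] 8.35 [ 0.97645521  1.47293142 -3.17885034]
```

View pics/scene4c.png

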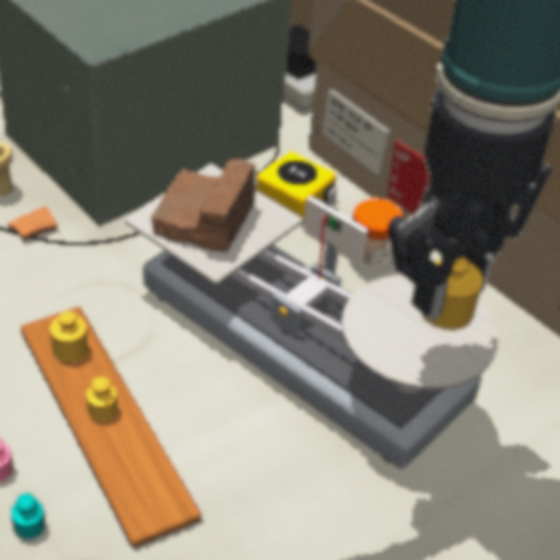

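The large weight is held upright above the far half of the pan. I'll lower it and release.

Request:
play_rows --series '[{"translation": [0, 0, 0.018], "spin": 0}, {"translation": [0, 0, 0.015], "spin": 0}, {"translation": [0, 0, 0.007], "spin": 0}, {"translation": [0, 0, 0.004], "spin": 0}, {"translation": [0, 0, 0.002], "spin": 0}]'

```text
time: 8.85
tool_pos: [0.6525, -0.1635, 0.1154]
tcp_rot: [-2.221, -2.221, 0.001]
wrist_force: [-0.8, 0.7, 1.1]
width: 0.446
```

Request:
play_rows --series '[{"translation": [0, 0, 0.001], "spin": 0}, {"translation": [0, 0, 0], "spin": 0}, {"translation": [0, 0, 0], "spin": 0}]'

```text
time: 9.15
tool_pos: [0.6536, -0.1639, 0.1155]
tcp_rot: [2.221, 2.221, 0.001]
wrist_force: [-2.2, 0.8, -0.3]
width: 0.452
```

Run:
```python
from h import *
F=[]
for i in range(8):
    im,c=shot('side','side5'); s=bot.read_state(); F.append(s['wrist_force'])
print(np.mean(F,0),s['tool_pos'],s['time'])
```

```text
[-0.64576164  0.69392835  0.57567413] [ 0.65354435 -0.16385726  0.11473999] 9.55
```

Request:
play_rows --series '[{"translation": [0, 0, 0], "spin": 0}, {"translation": [0, 0, 0], "spin": 0}, {"translation": [0, 0, 0], "spin": 0}, {"translation": [0, 0, 0], "spin": 0}, {"translation": [0, 0, 0], "spin": 0}]' --jaw 0.7

```text
time: 10.05
tool_pos: [0.653, -0.1638, 0.1144]
tcp_rot: [2.221, 2.221, 0.0]
wrist_force: [0.0, -0.3, 0.2]
width: 0.849
```

Request:
play_rows --series '[{"translation": [0, 0, -0.01], "spin": 0}, {"translation": [0, 0, -0.025], "spin": 0}, {"translation": [0, 0, -0.03], "spin": 0}, {"translation": [0, 0, -0.02], "spin": 0}, {"translation": [0, 0, 0], "spin": 0}]'

```text
time: 10.55
tool_pos: [0.6558, -0.1646, 0.205]
tcp_rot: [2.216, 2.216, 0.007]
wrist_force: [0.6, 0.4, 0.6]
width: 0.85
```

Request:
play_rows --series '[{"translation": [0.02, -0.02, 0], "spin": 0}, {"translation": [0.04, -0.035, 0], "spin": 0}, {"translation": [0.048, -0.04, 0], "spin": 0}, {"translation": [0.045, -0.038, 0], "spin": 0}, {"translation": [0.037, -0.03, 0], "spin": 0}]'

```text
time: 11.05
tool_pos: [0.5034, 0.0087, 0.1981]
tcp_rot: [-2.221, -2.22, 0.002]
wrist_force: [0.6, 0.7, 0.3]
width: 0.85
```

Request:
play_rows --series '[{"translation": [0.02, -0.015, 0], "spin": 0}, {"translation": [0.01, -0.009, 0], "spin": 0}, {"translation": [0, 0, 0], "spin": 0}, {"translation": [0, 0, 0], "spin": 0}]' --jaw 1

```text
time: 11.45
tool_pos: [0.4824, 0.037, 0.1993]
tcp_rot: [2.221, 2.221, -0.0]
wrist_force: [-0.4, -0.0, 0.1]
width: 1.001
```

Run:
```python
from h import *
im,c=shot('wrist','wrist6'); sc,_=shot('scene','scene6'); s=bot.read_state(); print(s['tool_pos'],s['time'],s['width'])
cv2.imwrite('pics/both6.png',np.hstack([im[:,100:540],cv2.resize(sc[180:420,320:500],None,fx=2,fy=2)]))
```

```text
[0.48280698 0.03656279 0.19946045] 11.55 1.0026326865313206
```

View pics/both6.png

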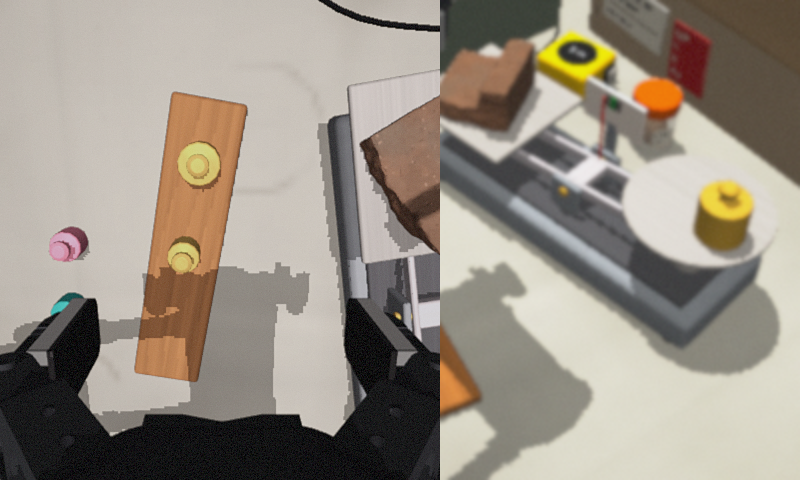

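The large weight stands upright on the pan (second panel). The medium weight's knob is at wrist pixel (298,165).

Run:
```python
from h import *
c=bot.get_calibration('wrist')
for n,p,z in (('M knob',(298,165),.055),('M body',(298.5,164),.041),('loadpan corner',(463,262),.083),('loadpan corner',(448,86),.083),('tile corner',(460,143),.12)): print(n,np.round(ray(c,*p,z),4))
```

```text
M knob [0.4674 0.0769 0.055 ]
M body [0.467  0.0764 0.041 ]
loadpan corner [0.5779 0.0154 0.083 ]
loadpan corner [0.5592 0.1259 0.083 ]
tile corner [0.557  0.0942 0.12  ]
```

Request:
play_rows --series '[{"translation": [0.015, -0.006, 0.0], "spin": 0}, {"translation": [0.02, -0.008, 0.02], "spin": 0}, {"translation": [0.005, -0.002, 0.04], "spin": 0}, {"translation": [0, 0, 0.045], "spin": 0}, {"translation": [0, 0, 0.04], "spin": 0}]' --jaw 0.5

```text
time: 12.05
tool_pos: [0.4667, 0.0768, 0.053]
tcp_rot: [2.222, 2.22, 0.001]
wrist_force: [0.6, 0.2, 0.4]
width: 0.745
```

Request:
play_rows --series '[{"translation": [0, 0, 0.023], "spin": 0}, {"translation": [0, 0, 0.01], "spin": 0}, {"translation": [0, 0, 0], "spin": 0}, {"translation": [0, 0, 0], "spin": 0}]'

```text
time: 12.45
tool_pos: [0.4673, 0.0772, 0.0224]
tcp_rot: [2.222, 2.22, 0.002]
wrist_force: [0.3, -0.4, -0.1]
width: 0.75
```

Request:
play_rows --series '[{"translation": [0, 0, 0], "spin": 0}, {"translation": [0, 0, 0], "spin": 0}, {"translation": [0, 0, 0], "spin": 0}, {"translation": [0, 0, 0], "spin": 0}, {"translation": [0, 0, 0], "spin": 0}]' --jaw -1 --force 40

```text
time: 12.95
tool_pos: [0.4672, 0.0776, 0.0231]
tcp_rot: [2.22, 2.22, 0.003]
wrist_force: [-1.4, -0.6, 5.9]
width: 0.354
```

Request:
play_rows --series '[{"translation": [0, 0, -0.015], "spin": 0}, {"translation": [0, 0, -0.035], "spin": 0}, {"translation": [0, 0, -0.045], "spin": 0}, {"translation": [0, 0, -0.045], "spin": 0}, {"translation": [0, 0, -0.035], "spin": 0}]'

```text
time: 13.45
tool_pos: [0.4662, 0.0777, 0.1994]
tcp_rot: [2.22, 2.22, 0.004]
wrist_force: [1.0, -0.2, -2.6]
width: 0.352
```

Request:
play_rows --series '[{"translation": [-0.02, 0.02, 0], "spin": 0}, {"translation": [-0.035, 0.036, 0], "spin": 0}, {"translation": [-0.04, 0.041, 0], "spin": 0}, {"translation": [-0.037, 0.038, 0], "spin": 0}, {"translation": [-0.03, 0.031, 0], "spin": 0}]'

```text
time: 13.95
tool_pos: [0.6255, -0.0789, 0.1964]
tcp_rot: [2.221, 2.221, 0.0]
wrist_force: [0.8, 0.6, -0.9]
width: 0.356
```

Request:
play_rows --series '[{"translation": [-0.015, 0.016, 0], "spin": 0}, {"translation": [-0.007, 0.007, 0], "spin": 0}, {"translation": [0, 0, 0], "spin": 0}, {"translation": [0, 0, 0], "spin": 0}]'

```text
time: 14.35
tool_pos: [0.6462, -0.0982, 0.196]
tcp_rot: [-2.22, -2.221, 0.001]
wrist_force: [-0.1, -0.6, -2.6]
width: 0.352
```

Request:
play_rows --series '[{"translation": [-0.009, 0.009, 0.01], "spin": 0}, {"translation": [0, 0, 0.025], "spin": 0}, {"translation": [0, 0, 0.025], "spin": 0}, {"translation": [0, 0, 0.012], "spin": 0}, {"translation": [0, 0, 0.007], "spin": 0}]'

```text
time: 14.85
tool_pos: [0.6548, -0.1075, 0.1155]
tcp_rot: [-2.219, -2.22, 0.003]
wrist_force: [0.7, -0.1, -1.1]
width: 0.35
```

Request:
play_rows --series '[{"translation": [0, 0, 0.004], "spin": 0}, {"translation": [0, 0, 0.003], "spin": 0}, {"translation": [0, 0, 0.002], "spin": 0}, {"translation": [0, 0, 0], "spin": 0}, {"translation": [0, 0, 0], "spin": 0}]'

```text
time: 15.35
tool_pos: [0.6571, -0.1082, 0.1094]
tcp_rot: [2.22, 2.22, 0.002]
wrist_force: [-0.1, -0.1, -1.2]
width: 0.357
```

Run:
```python
from h import *
F=[]
for i in range(10):
    im,c=shot('scene','scene7'); s=bot.read_state(); F.append(s['wrist_force'])
print(np.mean(F,0),s['tool_pos'],s['time'],s['width']); cv2.imwrite('pics/scene7c.png',cv2.resize(im[180:360,320:520],None,fx=3,fy=3))
```

```text
[ 0.82790556  0.2525045  -0.55992169] [ 0.6563588  -0.10825936  0.10850034] 15.85 0.3572845688073752
```

View pics/scene7c.png

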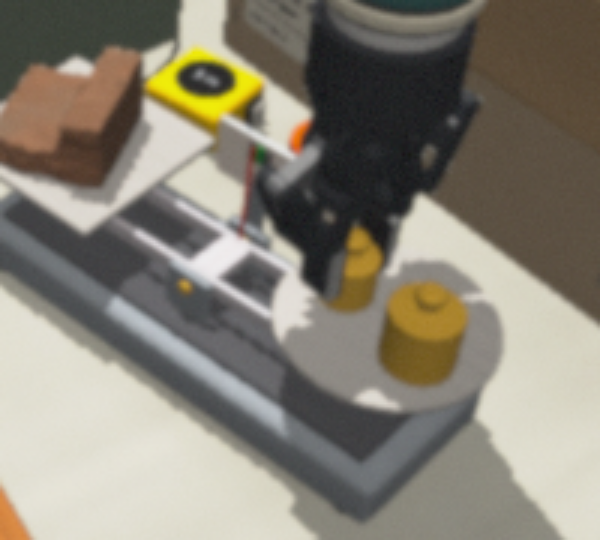

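The medium weight rests on the pan beside the large one and the beam is nearly level. I'll release and retreat.

Request:
play_rows --series '[{"translation": [0, 0, 0], "spin": 0}, {"translation": [0, 0, 0], "spin": 0}, {"translation": [0, 0, 0], "spin": 0}, {"translation": [0, 0, 0], "spin": 0}, {"translation": [0, 0, 0], "spin": 0}]' --jaw 0.6

```text
time: 16.35
tool_pos: [0.6562, -0.1082, 0.1084]
tcp_rot: [-2.221, -2.221, 0.0]
wrist_force: [-0.7, 0.2, 0.1]
width: 0.801
```

Request:
play_rows --series '[{"translation": [0, 0, -0.015], "spin": 0}, {"translation": [0, 0, -0.03], "spin": 0}, {"translation": [0, 0, -0.04], "spin": 0}, {"translation": [0, 0, -0.04], "spin": 0}, {"translation": [0, 0, -0.03], "spin": 0}]'

```text
time: 16.85
tool_pos: [0.6572, -0.1084, 0.2682]
tcp_rot: [2.219, 2.219, 0.004]
wrist_force: [0.1, 0.5, -0.2]
width: 0.799
```

Request:
play_rows --series '[{"translation": [0, -0.02, 0], "spin": 0}, {"translation": [0, -0.03, 0], "spin": 0}, {"translation": [0, -0.03, 0], "spin": 0}, {"translation": [0, -0.02, 0], "spin": 0}, {"translation": [0, 0, 0], "spin": 0}]'

```text
time: 17.35
tool_pos: [0.5544, -0.1081, 0.265]
tcp_rot: [2.221, 2.22, 0.0]
wrist_force: [0.1, -0.0, -0.4]
width: 0.8
```

Request:
play_rows --series '[{"translation": [0, 0, 0], "spin": 0}, {"translation": [0, 0, 0], "spin": 0}, {"translation": [0, 0, 0], "spin": 0}, {"translation": [0, 0, 0], "spin": 0}, {"translation": [0, 0, 0], "spin": 0}]'

```text
time: 17.85
tool_pos: [0.5566, -0.1081, 0.2631]
tcp_rot: [-2.221, -2.221, 0.0]
wrist_force: [-0.6, 0.1, 0.0]
width: 0.797
```

Run:
```python
from h import *
im,c=shot('scene','scene8'); a=im[180:360,320:500]
im2,c2=shot('side','side8'); print(bot.read_state()['time'],bot.read_state()['tool_pos'])
g0=cv2.imread('pics/scene0.png')
cv2.imwrite('pics/fin.png',np.hstack([cv2.resize(a,(540,540),interpolation=3),cv2.resize(im2[120:300,270:355],(255,540),interpolation=3)]))
# predicted pan rim pixels for beam values
for b in (-.1,-.05,0,.05,.1):
    z=.094-.11*b; print(b,np.round(proj(c,(.613,-.179,z)),1), [np.round(proj(c,(.440+.213,-.164,z+h)),1) for h in (.051,)])
```

```text
17.95 [ 0.55646012 -0.108086    0.26314281]
-0.1 [447.  313.7] [array([464.4, 272.4])]
-0.05 [446.5 316.1] [array([463.8, 275. ])]
0 [446.  318.6] [array([463.2, 277.7])]
0.05 [445.4 320.9] [array([462.6, 280.2])]
0.1 [444.9 323.3] [array([462. , 282.8])]
```

View pics/fin.png

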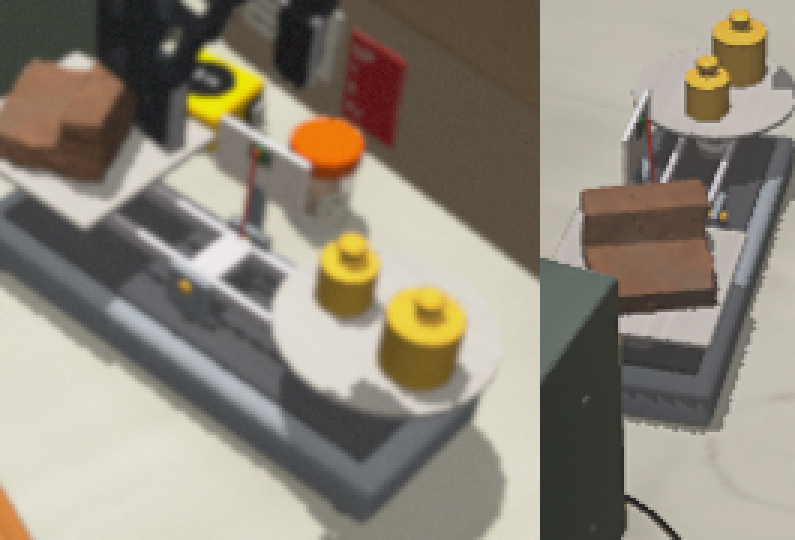

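Both weights stand upright on the pan and the pointer tip lies in the green patch, at about (260,153) in the crop. The robot is clear of everything, so I'll hand in.

```bash
python3 -c "
from workcell import bot
print(bot.finish_job())"
```

```text
the job is handed in; nothing more can be done
None
```

I pressed the empty round pan down with a fingertip until the beam was about level. It took about 6.04 N after taring, which puts the tile at roughly 0.62 kg. I then stood the 400 g and 200 g weights on the pan, left the 100 g weight on its board, and handed the job in at about 18 s.

- **Last checks:** The final pictures show both weights upright and the pointer in the green band. The hand was clear of everything, with wrist force near zero. The beam should sit at about -0.01 rad, judging from the force measurement.
- **Disagreement:** A second, rougher estimate while setting down the 200 g weight gave the tile as about 0.60 kg. Both values call for the same weights.
- **Not rechecked:** I did not measure the bystanders again at the end. The 100 g weight was last seen standing on its board before I lifted the 200 g one.

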